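Check a brake lever on the bench: pump it, let it out, hold it in

ROBOT

A 6-joint arm with a two-finger parallel gripper is mounted at the origin on a cart in front of the work surface, level with it; the furniture and walls round the work are solid. World frame = base frame: x ahead of the robot, y to its left, z up, the work surface at z = 0. Lengths are in mm, angles in rad, forces in N, time in s.
With the tool pointing down it reaches from about 300 to 775 mm from the base axis. Payload 14.6 kg.
Tool frame: the origin (TCP) lies midway between the tips of the shut fingers; the grasp point (between the pads) lies grasp_offset behind it (grasp_offset is the distance from the TCP to the grasp point, in mm); z points along the fingers, y is the line along which they close (so a half turn about z gives the same grasp; the last joint's range is limited). The gripper opens to 94 mm and grips with 3 to 60 N. Pads are 16 mm wide; open, the fingers measure 119 mm over their backs; the gripper's body (75 mm by 177 mm) begins 78 mm behind the grasp point.
Start: joints at [1.147, 0.3, 1.521, -0, 1.321, -0.067], TCP at [192.099, 515.351, 205.446] pointing down, gripper open.
Joint ranges: [-3.03, 3.03], [-0.79, 2.21], [0.23, 2.52], [-1.04, 4.18], [0, 3.07], [-2.55, 2.55]. Speed limits (rad/s): [2.22, 2.22, 2.57, 3.14, 3.14, 3.14].

INTERFACE

Orientations are given as [roll, pitch, yaw] about the fixed x, y, z axes, in that order (R = Rz(yaw) Ry(pitch) Rx(roll)).
In Python, from cell import * gives the robot as it stands. The module is installed in compiled form; this text tells all that it offers.
- The arm moves only by the shell command python3 -m jog 'ROWS' [FORCE]. ROWS is JSON, a list of rows, each a list of 3 entries, a list of its own where there are three numbers: the finger opening in mm, from 0 to 94, then the shift along the tool's x, y, z in units of 50 mm (1.0 is 50 mm), then the turn about the tool's z in units of 180 degrees (1.0 is 180 degrees). In form: [[fingers, [dx, dy, dz], twist], ...]. A call has 1 to 20 rows; each row shifts and turns the commanded pose from where the row before left it, along the tool's axes as they then stand; what a row does not reach is not made up. A row lasts 1/10 s, in which the tool goes at most 50 mm and 8.59 degrees, less where a joint would pass 70% of its speed; a pose out of reach is approached as far as the arm can. A call with a number of a shift or a turn outside -1 to 1 is refused whole. A call with a gripper value outside its range is refused whole. The fingers move at their own pace and stop on an object; FORCE is the grip in N (left out, the last holds). Time passes only in rows, so rows that do not move let the fingers close. It gives the time, the measured TCP pose, the force, the opening and the grip force at its end, in the units of the state.
- read_state(): the state, without advancing time (a new reading comes with each control period).
- camera(name): name is "scene" or "top" or "wrist"; returns the picture (384x512x3 uint8, red, green, blue); there is no depth.
- calibration(name): a dict with "mtx" (3x3 intrinsics, pixels), "cam_to_world" (4x4, takes a point from camera to world coordinates); the wrist camera has in their place "hand_eye" (4x4, takes a point from camera to tool coordinates, whose origin is the TCP and whose axes are the flange's). Camera axes: x right, y down, z forward; pixel columns grow to the right and rows downward; lengths in mm; the calibration is good to about 2 mm. A picture is of the moment at which its call begins: read the wrist's pose just before it. calibration takes no time and is no camera call.
- sign_off(): hands the job in; it is judged then, once.
Trained networks look in the newest picture that a camera, given by its name, has taken for a name from the list of things; names that differ only in an ending like _2 or _b are one class to them, and where a whole thing is asked for, a point or a joint stands for the part that bears it (a point fixed in the world has none). Each returns a list of dicts, best first, with "conf" (0 to 1); they miss things now and then, are a little off and sometimes report something else, mostly with a low value. They report only what shows in the picture. A call takes as long as a camera call.
- regions_of(camera, query): "pixels" (384x512 bool, what is visible of it) and "rect" ([centre column, centre row, width, height] in pixels, round what is visible of it).
The state is a dict: "clock": time; "joints": joint angles; "qd": joint speeds; "effort": joint torques, N m; "eef_pos": TCP position; "eef_rot": TCP orientation; "wrist_force": force on the tool from outside, world axes, zero at the start; "moment": the same for the moment, N m; "finger_gap": finger opening in mm; "finger_force": force on a finger pad.
Only numpy, scipy, OpenCV 4.12 (cv2) and the standard library are available. Lean on these libraries where they do the work, as an engineer would, in place of code of your own. Each camera call takes 0.05 s, during which the arm holds its last target. There are 200 camera calls.

TASK

Check that the brake lever on the bench rig stops short of the bar and does not sink or stick: with the outside of the fingers against its front, press it towards the bar until it stops firm, let it spring all the way back out, then press it in to the firm stop again and keep it pressed there. Finish while still holding the lever in. Only push on the lever's front side: do not grip or hook it, do not take hold of the bar, do not force the lever hard against its stop, and leave the loose things on the bench where they are.

Things in the scene. Friction and masses are not known exactly. Their poses are not given: they have to be found in the camera images.
- rig: Bolted-down brake rig: grey plate 150x310x12 mm; blue pillar, red caliper on a disc, master cylinder and reservoir, all at y under 40 mm, to 144 mm high; bar with black grip; lever. Origin: centre of the plate's underside. z up; y along the bar from pillar to the grip's free end; x away from the robot. Round the lever's outer half (y over 70 mm) only the plate lies below and the bar behind.
- handlebar: Fixed steel bar stub (diameter 22 mm) with black rubber grip (diameter 32 mm, from y = 52 to 178 mm), part of the rig; not to be pressed or gripped. Origin on the bar's axis, 105 mm above the bench; y along the bar towards the grip's free end, x away from the lever, z up. The lever lies on its -x side.
- lever_face (a point): Point to press: front face of the silver lever blade, at mid height (z = 105 mm), 115 mm from the pivot. It moves and turns with the lever: y along the blade from pivot to ball end, x across the blade towards the bar (the way to press), z up. The pivot is at (5, -115, 0) mm in this frame. Blade 16 mm high, 12 mm thick, pressable 60 to 150 mm from the pivot; ball end (diameter 19 mm) at 160 mm.
- brake_lever (a joint): Lever angle, rad, about its vertical pivot; 0 = fully out (the start), growing as it is pressed to the bar; firm stop at 0.30, the blade then parallel to the bar and 27 mm short of the grip. A spring returns it, at the pressing point with about 3 N when out and 7 N at the stop; the stop is hard and gives less than 0.01 rad under 20 N, so press it slowly. Fully out: under 0.02; at the stop: over 0.285.
- hex_key: Bystander, loose: steel hex key lying on the rig's plate, 116x32x8 mm. Origin: centre of its underside.
- nut_m36: Bystander, loose: black M36 nut lying at the right of the rig, 69x60x30 mm. Origin: centre of its underside.
- bolt_m16: Bystander, loose: M16 bolt with nut lying behind the rig, 130x31x27 mm. Origin: centre of its underside.
- bearing_1: Bystander, loose: ball bearing lying flat at the left of the work, diameter 76, 17 mm high. Origin: centre of its underside.
- knob_black: Bystander, loose: black ribbed knob at the left, diameter 47, 28 mm high. Origin: centre of its underside.
- dropper_1: Bystander, loose: blue and white dropper bottle standing at the left, diameter 24, 72 mm high. Origin: centre of its underside.
- steel_vial: Bystander, loose: small steel vial with a red cap standing at the right, diameter 18, 48 mm high. Origin: centre of its underside.
- plug_gauge: Bystander, loose: black plug gauge with a yellow ring standing at the right, diameter 33, 66 mm high. Origin: centre of its underside.

How it is judged (in metres and radians):
On the way, in this order (a step that is already met when the one before it is completed fails the run):
1. the fingers press the lever in to its firm stop (value of joint brake_lever above 0.285 rad and contact force between the fingers and brake_lever above 5 N), for 0.3 s.
2. the lever has sprung all the way back out (value of joint brake_lever below 0.02 rad), for 0.2 s.
At the end, for the whole second after the job is handed in: After one full press and full release, the fingers hold the lever at its firm stop (joint above 0.285 rad, finger force on it above 5 N, lever at rest) (all of step 1 and velocity of joint brake_lever between -0.05 and 0.05 rad/s); the arm keeps its last pose, push and grip.
It fails at once if the lever is gripped or hooked: the fingers touch it while the grasp point is not in front of the blade (contact force between the fingers and brake_lever above 1 N and x of the grasp point in the frame of lever_face above 0.002 m).
It fails at once if the fingers press on or take hold of the bar or its grip (over 4 N) (contact force between the fingers and handlebar above 4 N).
It fails at once if the lever is forced: over 60 N (contact force between the fingers and brake_lever above 60 N).
It fails at once if a loose thing is moved more than 20 mm from its place (distance of any of hex_key, nut_m36, bolt_m16, bearing_1, knob_black, dropper_1, steel_vial, plug_gauge from where it was at the start of the episode above 0.02 m).
It also fails if it takes over 42 s, if anything falls off the work surface, if the arm or the gripper's body presses on something with over 40 N, if the wrist force passes 120 N, or if a joint passes its speed limit or range.

## Working session

There is one attempt and no reset: what is moved stays moved. The work goes in short steps, Python scripts to look and compute and a shell command to move; the robot and the scene stay as the last step left them, time stands still between calls to the robot, and variables do not carry over. Pictures are saved under pics/ and viewed, at most 10 in all, crops included, and the job is handed in when it is done.

```bash
mkdir -p pics; python3 - <<'E'
from cell import *
import cv2, numpy as np
s=read_state();print(s)
ims=[]
for n in("scene","top"):
    im=camera(n);cv2.imwrite(f"pics/{n}0.png",im[:,:,::-1])
    c=calibration(n);print(n,np.round(c["mtx"],1).tolist(),np.round(c["cam_to_world"],3).tolist())
    for q in("lever_face","handlebar","rig"):
        for r in regions_of(n,q)[:2]: print(n,q,r["conf"],np.round(r["rect"]))
print(calibration("wrist"))
E
```

```text
{'clock': 0.0, 'joints': array([ 1.14741897e+00,  3.00453982e-01,  1.52159895e+00, -3.00523088e-05,
        1.32068736e+00, -6.66340743e-02]), 'qd': array([ 0.00104685, -0.00041249,  0.00041297,  0.00047527,  0.00051172,
        0.00030218]), 'effort': array([-2.06651610e-03, -5.31797755e+01, -3.52733588e+01,  7.07633444e-02,
        2.43535376e-02, -1.34539955e-04]), 'eef_pos': array([191.99098982, 515.11674481, 204.88816099]), 'eef_rot': array([-3.14044563e+00, -4.73709522e-05,  2.78485680e+00]), 'wrist_force': array([-0.60748176, -0.4976857 ,  0.71540375]), 'moment': array([ 0.02390808,  0.02688341, -0.01878834]), 'finger_force': 0.0, 'finger_gap': 93.69400662173442}
scene [[409.3, 0.0, 261.9], [0.0, 409.3, 195.6], [0.0, 0.0, 1.0]] [[0.861, -0.228, 0.454, -18.24], [-0.508, -0.361, 0.782, -1023.057], [-0.015, -0.904, -0.427, 626.038], [0.0, 0.0, 0.0, 1.0]]
scene lever_face 0.72 [235. 176.  26.  15.]
scene handlebar 0.45 [256. 171.  16.  21.]
scene rig 0.62 [258. 201.  78.  85.]
top [[382.9, 0.0, 256.9], [0.0, 382.9, 187.0], [0.0, 0.0, 1.0]] [[0.009, -0.997, 0.075, 503.718], [-1.0, -0.009, 0.002, -41.794], [-0.001, -0.075, -0.997, 1305.412], [0.0, 0.0, 0.0, 1.0]]
top lever_face 0.68 [203. 207.  50.   6.]
top handlebar 0.79 [221. 184.  67.  28.]
top handlebar 0.6 [380. 204.  14.  13.]
{'mtx': array([[316.88188676,   0.        , 254.58587647],
       [  0.        , 316.88188676, 197.60343077],
       [  0.        ,   0.        ,   1.        ]]), 'hand_eye': array([[ 1.53811169e-03, -9.72970017e-01, -2.30926354e-01,
         6.62038678e+01],
       [ 9.99998700e-01,  1.38486233e-03,  8.25718524e-04,
        -1.15237620e-01],
       [-4.83598157e-04, -2.30927324e-01,  9.72970882e-01,
        -1.78492463e+02],
       [ 0.00000000e+00,  0.00000000e+00,  0.00000000e+00,
         1.00000000e+00]])}
```

```bash
python3 - <<'E'
import cv2
a=cv2.imread("pics/top0.png");b=cv2.imread("pics/scene0.png")
cv2.imwrite("pics/t1.png",cv2.resize(a[100:300,100:400],(798,532),interpolation=cv2.INTER_CUBIC))
cv2.imwrite("pics/s1.png",cv2.resize(b[90:290,130:390],(780,600),interpolation=cv2.INTER_CUBIC))
E
```

```text
(no output)
```

View pics/t1.png

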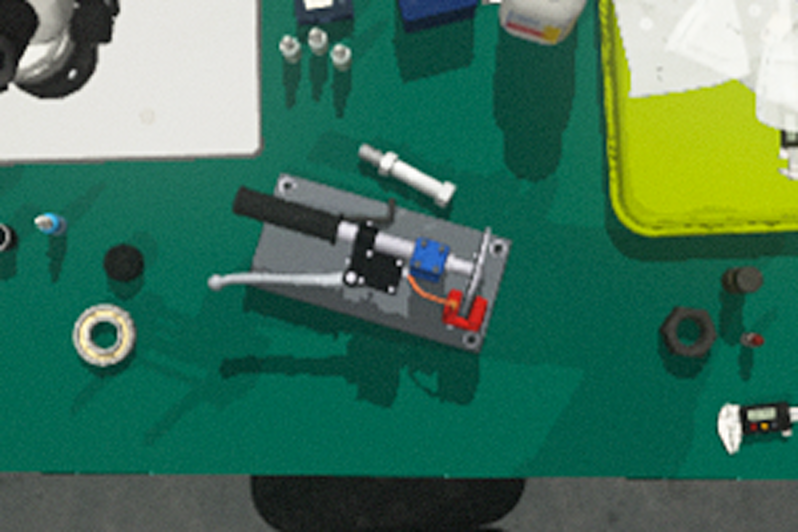

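View pics/s1.png

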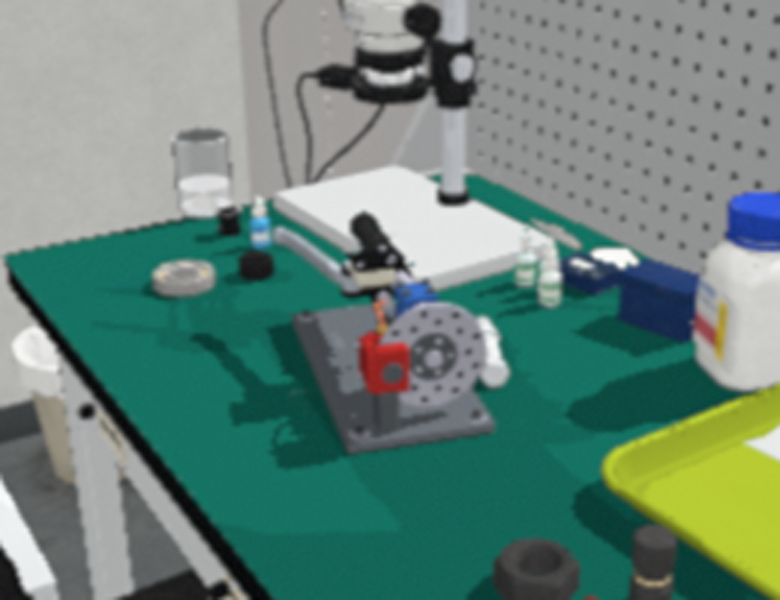

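The top view shows the lever's ball end at full-image pixel (180, 206), the pivot at about (232, 204), and the grip from (189, 175) to (228, 186). The lever sits on the robot side of the bar, and nothing stands in front of it.

```bash
cat > h.py <<'E'
from cell import *
import numpy as np, cv2
def ray(n,u,v,z):
    c=calibration(n);T=np.array(c["cam_to_world"]);d=T[:3,:3]@np.linalg.inv(c["mtx"])@[u,v,1.];return (T[:3,3]+d*(z-T[2,3])/d[2])[:2]
E
python3 - <<'E'
from h import *
import cell; print([x for x in dir(cell) if 'off' in x], getattr(cell,'grasp_offset',None))
camera("top")
for q,z in(("lever_face",108),("handlebar",108)):
    r=regions_of("top",q)[0]; m=r["pixels"]; ys,xs=np.nonzero(m)
    p=np.array([ray("top",x,y,z) for x,y in zip(xs,ys)])
    vx,vy,x0,y0=cv2.fitLine(p.astype(np.float32),cv2.DIST_HUBER,0,.01,.01).ravel()
    if vy<0: vx,vy=-vx,-vy
    t=(p-[x0,y0])@[vx,vy];print(q,r["conf"],"ctr",x0,y0,"dir ang",np.arctan2(-vx,vy),"ends",[x0,y0]+t.min()*np.array([vx,vy]),[x0,y0]+t.max()*np.array([vx,vy]))
for u,v in((180.1,206.4),(231.6,204.1),(189,175.2),(227.8,186.5)): print(ray("top",u,v,105))
E
```

```text
['grasp_offset', 'sign_off'] 18.8
lever_face 0.47 ctr 538.15216 124.843575 dir ang -0.0051536122 ends [537.78345171  53.30042108] [538.57256018 206.41661314]
handlebar 0.86 ctr 604.16223 78.05033 dir ang -0.2748619 ends [560.43802435 -77.0003111 ] [632.32240689 177.90927831]
[531.04866585 200.46110501]
[539.72596052  39.2359646 ]
[629.52241424 174.78963436]
[594.92036798  51.96734382]
```

```bash
python3 -m jog '[[0,[0,0,0],-0.0245],[0,[-0.3,-0.2,0],0],[0,[-0.55,-0.35,0],0],[0,[-0.55,-0.35,0],0],[0,[-0.55,-0.35,0],0],[0,[-0.55,-0.35,0],0],[0,[-0.55,-0.35,0],0],[0,[-0.55,-0.35,0],0],[0,[-0.55,-0.35,0],0],[0,[-0.55,-0.35,0],0],[0,[-0.55,-0.35,0],0],[0,[-0.55,-0.35,0],0],[0,[-0.55,-0.35,0],0],[0,[-0.55,-0.35,0],0],[0,[-0.55,-0.35,0],0],[0,[-0.2,-0.15,0],0],[0,[0,0,0],0],[0,[0,0,0],0]]' 20
python3 - <<'E'
from h import *
im=camera("wrist");cv2.imwrite("pics/w1.png",im[:,:,::-1]);print(read_state())
E
```

```text
clock: 2.35
eef_pos: [491.5, 174.9, 205.4]
eef_rot: [3.142, -0.0, 2.862]
wrist_force: [-0.3, -0.2, -0.1]
finger_gap: 0.7
finger_force: 0.0
{'clock': 2.4, 'joints': array([ 2.72040162e-01,  2.36805080e-01,  1.60079486e+00,  2.24266811e-04,
        1.30405114e+00, -1.01975039e+00]), 'qd': array([ 0.00725449, -0.0024069 ,  0.00074482, -0.00114372,  0.00078098,
       -0.00358477]), 'effort': array([-9.38586295e-01, -4.88523638e+01, -3.51286018e+01,  9.55322066e-04,
        6.54107658e-02, -7.69761245e-03]), 'eef_pos': array([491.39690399, 175.13616779, 205.49058156]), 'eef_rot': array([ 3.14143894e+00, -1.63048452e-04,  2.86252778e+00]), 'wrist_force': array([-0.5690353 , -0.44643732,  0.24176956]), 'moment': array([0.08993597, 0.02608015, 0.02872359]), 'finger_force': 0.0, 'finger_gap': 0.3655036749668717}
```

View pics/w1.png

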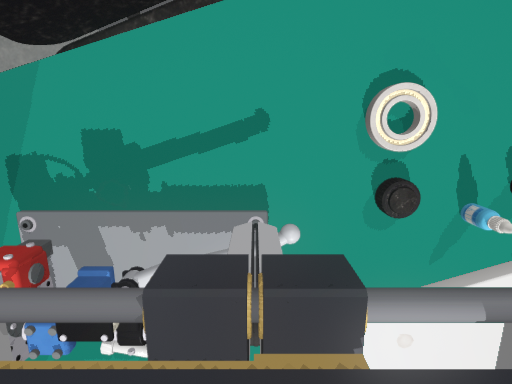

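The wrist view shows the ball end at (291, 234). The shut fingertips are at about (256, 225), with clear plate below them.

```bash
python3 - <<'E'
from h import *
from scipy.spatial.transform import Rotation as R
s=read_state();c=calibration("wrist");H=np.array(c["hand_eye"])
T=np.eye(4);T[:3,:3]=R.from_euler("xyz",s["eef_rot"]).as_matrix();T[:3,3]=s["eef_pos"];C=T@H
for u,v in((291,234),(256,225)):
    d=C[:3,:3]@np.linalg.inv(c["mtx"])@[u,v,1.]
    for z in (105,):print(u,v,C[:3,3]+d*(z-C[2,3])/d[2])
E
```

```text
291 234 [534.17580204 198.28529765 105.        ]
256 225 [516.79646101 169.3712044  105.        ]
```

```bash
python3 -m jog '[[0,[0,0,0.3],0],[0,[0,0,0.5],0],[0,[0,0,0.5],0],[0,[0,0,0.5],0],[0,[0,0,0.4],0],[0,[0,0,0.2],0],[0,[0,0,0],0],[0,[-0.1,0,0],0],[0,[-0.1,0,0],0],[0,[-0.1,0,0],0],[0,[0,0,0],0]]'; python3 -m jog '[[0,[-0.08,0,0],0],[0,[-0.08,0,0],0],[0,[-0.08,0,0],0],[0,[-0.08,0,0],0],[0,[0,0,0],0],[0,[0,0,0],0]]'
```

```text
clock: 3.5
eef_pos: [507.3, 169.9, 85.9]
eef_rot: [3.141, 0.001, 2.861]
wrist_force: [0.1, 0.6, 0.7]
finger_gap: 0.5
finger_force: 0.0
clock: 4.1
eef_pos: [521.6, 165.6, 85.3]
eef_rot: [-3.141, -0.001, 2.862]
wrist_force: [-2.3, -0.1, 1.2]
finger_gap: 0.3
finger_force: 1.4
```

```bash
python3 -m jog '[[0,[-0.08,0,0],0],[0,[-0.08,0,0],0],[0,[-0.08,0,0],0],[0,[-0.08,0,0],0],[0,[-0.08,0,0],0],[0,[-0.04,0,0],0],[0,[0,0,0],0],[0,[0,0,0],0]]'; python3 -m jog '[[0,[-0.04,0,0],0],[0,[-0.04,0,0],0],[0,[0,0,0],0],[0,[0,0,0],0]]';python3 -m jog '[[0,[-0.04,0,0],0],[0,[0,0,0],0],[0,[0,0,0],0]]'
```

```text
clock: 4.9
eef_pos: [543.1, 159.8, 85.3]
eef_rot: [3.141, -0.001, 2.862]
wrist_force: [-4.4, 3.7, -0.5]
finger_gap: 0.3
finger_force: 2.4
clock: 5.3
eef_pos: [546.9, 158.8, 85.3]
eef_rot: [3.141, -0.001, 2.862]
wrist_force: [-4.1, 5.6, 0.3]
finger_gap: 0.7
finger_force: 2.6
clock: 5.6
eef_pos: [548.8, 158.3, 85.3]
eef_rot: [3.141, -0.001, 2.862]
wrist_force: [-3.4, 4.7, 0.8]
finger_gap: 0.5
finger_force: 2.7
```

```bash
python3 -m jog '[[0,[-0.04,0,0],0],[0,[0,0,0],0],[0,[0,0,0],0]]';python3 -m jog '[[0,[-0.04,0,0],0],[0,[0,0,0],0],[0,[0,0,0],0]]'
python3 - <<'E'
from h import *
im=camera("top");cv2.imwrite("pics/t2.png",cv2.resize(im[150:250,150:300,::-1],(750,500),interpolation=cv2.INTER_CUBIC))
E
```

```text
clock: 5.9
eef_pos: [550.6, 157.7, 85.3]
eef_rot: [3.141, -0.001, 2.862]
wrist_force: [-3.9, 5.1, -0.1]
finger_gap: 0.4
finger_force: 2.8
clock: 6.2
eef_pos: [552.6, 157.2, 85.3]
eef_rot: [3.141, -0.001, 2.862]
wrist_force: [-5.3, 4.9, -0.3]
finger_gap: 0.6
finger_force: 2.8
```

View pics/t2.png

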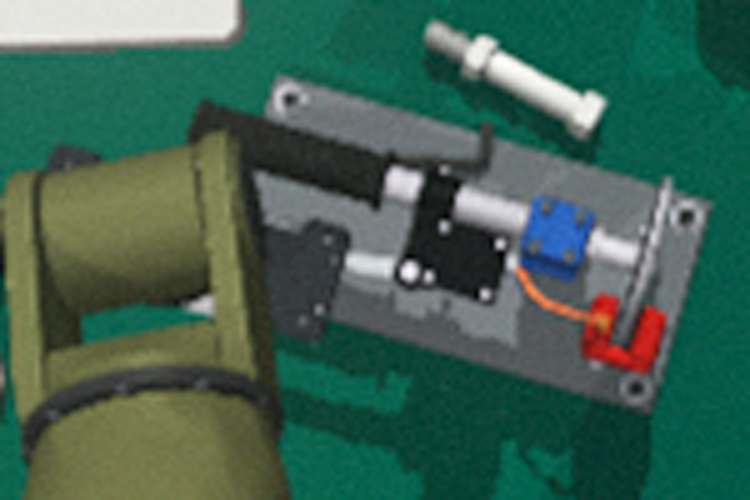

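The arm mostly hides the lever. The visible stub by the pivot (at about (375, 263) in the crop) has turned, but it is not yet parallel to the bar, so I'll keep pressing slowly.

```bash
for i in 1; do :; done; python3 -m jog '[[0,[-0.04,0,0],0],[0,[0,0,0],0],[0,[0,0,0],0]]'|grep -E "eef_pos|wrist";python3 -m jog '[[0,[-0.03,0,0],0],[0,[0,0,0],0],[0,[0,0,0],0]]'|grep -E "eef_pos|wrist"
```

```text
eef_pos: [554.5, 156.7, 85.3]
wrist_force: [-4.2, 5.8, -0.3]
eef_pos: [555.9, 156.4, 85.3]
wrist_force: [-4.6, 5.9, -0.2]
```

```bash
python3 -m jog '[[0,[-0.03,0,0],0],[0,[0,0,0],0],[0,[0,0,0],0]]'|grep -E "eef_pos|wrist"
```

```text
eef_pos: [557.3, 156.0, 85.3]
wrist_force: [-4.2, 6.4, 0.6]
```

```bash
python3 -m jog '[[0,[-0.03,0,0],0],[0,[0,0,0],0],[0,[0,0,0],0]]'|grep -E "eef_pos|wrist";python3 -m jog '[[0,[-0.02,0,0],0],[0,[0,0,0],0],[0,[0,0,0],0]]'|grep -E "eef_pos|wrist"
```

```text
eef_pos: [558.7, 155.6, 85.3]
wrist_force: [-5.9, 6.8, -0.7]
eef_pos: [559.3, 155.5, 85.3]
wrist_force: [-7.4, 7.0, 1.4]
```

```bash
python3 -m jog '[[0,[-0.02,0,0],0],[0,[0,0,0],0],[0,[0,0,0],0]]'|grep -E "eef_pos|wrist"
```

```text
eef_pos: [559.6, 155.4, 85.2]
wrist_force: [-14.0, 8.1, 5.2]
```

```bash
python3 -m jog '[[0,[-0.01,0,0],0],[0,[0,0,0],0],[0,[0,0,0],0],[0,[0,0,0],0],[0,[0,0,0],0],[0,[0,0,0],0]]'
python3 - <<'E'
from h import *
im=camera("wrist");cv2.imwrite("pics/w2.png",im[:,:,::-1])
E
```

```text
clock: 8.65
eef_pos: [559.7, 155.3, 85.2]
eef_rot: [-3.141, -0.004, 2.862]
wrist_force: [-16.7, 9.1, 6.9]
finger_gap: 0.6
finger_force: 9.4
```

View pics/w2.png

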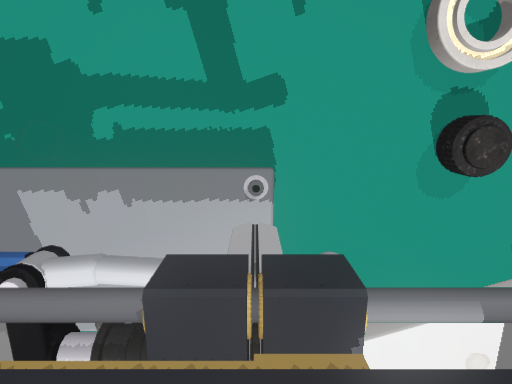

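The lever is parallel to the plate edge (silver blade at about (120, 270)) and the force has risen to about 18 N, so it is at the firm stop. Next I'll release it fully and check.

```bash
python3 -m jog '[[0,[0.1,0,0],0],[0,[0.1,0,0],0],[0,[0.1,0,0],0],[0,[0.1,0,0],0],[0,[0.1,0,0],0],[0,[0.1,0,0],0],[0,[0.1,0,0],0],[0,[0.1,0,0],0],[0,[0.1,0,0],0],[0,[0.1,0,0],0],[0,[0.1,0,0],0],[0,[0.1,0,0],0],[0,[0,0,0],0],[0,[0,0,0],0],[0,[0,0,0],0],[0,[0,0,0],0],[0,[0,0,0],0]]'
python3 - <<'E'
from h import *
im=camera("wrist");cv2.imwrite("pics/w3.png",im[:,:,::-1])
E
```

```text
clock: 10.4
eef_pos: [503.7, 170.9, 85.4]
eef_rot: [-3.142, 0.0, 2.862]
wrist_force: [0.5, 0.2, -0.7]
finger_gap: 0.3
finger_force: 0.0
```

View pics/w3.png

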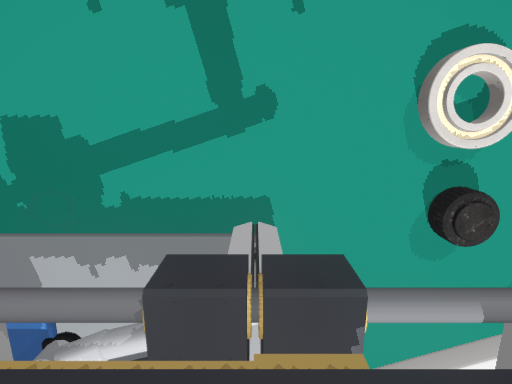

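The lever is angled out again: its shadow slopes as it did at the start, and the contact force is zero. Now the second press.

```bash
python3 -m jog '[[0,[-0.08,0,0],0],[0,[-0.08,0,0],0],[0,[-0.08,0,0],0],[0,[-0.08,0,0],0],[0,[-0.08,0,0],0],[0,[-0.08,0,0],0],[0,[-0.08,0,0],0],[0,[-0.08,0,0],0],[0,[-0.08,0,0],0],[0,[-0.08,0,0],0],[0,[-0.08,0,0],0],[0,[-0.08,0,0],0],[0,[-0.08,0,0],0],[0,[-0.06,0,0],0],[0,[-0.04,0,0],0],[0,[-0.02,0,0],0],[0,[0,0,0],0],[0,[0,0,0],0]]'
python3 -m jog '[[0,[-0.02,0,0],0],[0,[-0.02,0,0],0],[0,[0,0,0],0],[0,[0,0,0],0],[0,[0,0,0],0],[0,[0,0,0],0]]'
```

```text
clock: 12.25
eef_pos: [559.0, 155.5, 85.2]
eef_rot: [3.141, -0.001, 2.862]
wrist_force: [-4.7, 6.8, 0.1]
finger_gap: 0.4
finger_force: 3.4
clock: 12.85
eef_pos: [559.6, 155.3, 85.2]
eef_rot: [-3.141, -0.004, 2.862]
wrist_force: [-16.4, 9.3, 6.5]
finger_gap: 0.7
finger_force: 8.9
```

Same stop position and about the same force (18 N). I'll let it settle, check it's steady, and hand in.

```bash
python3 -m jog '[[0,[0,0,0],0],[0,[0,0,0],0],[0,[0,0,0],0],[0,[0,0,0],0],[0,[0,0,0],0]]' && python3 -c "
from cell import *
print(sign_off())"
```

```text
clock: 13.35
eef_pos: [559.6, 155.3, 85.2]
eef_rot: [-3.141, -0.004, 2.862]
wrist_force: [-16.6, 8.4, 4.6]
finger_gap: 0.4
finger_force: 8.9
the job is handed in; nothing more can be done
None
```

I pressed the lever to its firm stop, let it spring fully back out, and pressed it in again. I handed the job in at 13.35 s with the fingers still holding it at the stop with about 18 N; the hand-in returned no verdict.

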